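Open the push-and-turn jar

TASK

Open the parts jar that is screwed to the cart: press its cap down against the spring and, keeping it pressed, turn it anticlockwise (seen from above) until it comes to its stop, then take it straight off. Lower the cap gently, rib upward, flat on the floor of the steel tray and let go of it. Do not crank the cap hard against its stop, and leave the two bottles and the steel cup standing where they are.

Things in the scene. Friction and masses are not known exactly. Their poses are not given: they have to be found in the camera images.
- cap_rib (a point): Centre of the upright grip rib on the jar's white cap: rib 56 mm long (x axis), 12 mm thick (y), 27 mm high (z up). The round cap below it is 68 mm across, 35 mm high, 120 g, a loose part locked on the jar at the start. The point is on the cap's axis, 13 mm above the cap's flat top, 14 mm below the rib's top edge, 48 mm above the cap's lower rim.
- cap: The same cap; origin at the centre of its lower rim. A grey spring ring under the rim pushes it up into catches: 9 N starts it moving down, it clears the catches 5 mm down and bottoms at 9 mm down (14 N). If let up on the way it drops back into a catch, except at the end of its turn, where the spring raises it 6 mm above its locked height; it then lifts straight off.
- jar: Aluminium jar, 88 mm across with a 104 mm flange, screwed down; origin at the centre of its underside. Clockwise the cap is blocked at once. Anticlockwise, kept pressed, it runs 55 to 85 degrees to a solid stop; where exactly differs from jar to jar, hidden under the cap and only to be felt. The cap is free at the stop and up to 8 degrees short of it.
- jar_top (a point): Centre of the rim of the jar's steel neck, hidden inside the cap while that is on, 92 mm above the jar's underside; z up. While locked on, the cap's lower rim is 18 mm below this point and the rib's centre 30 mm above it. A twist of up to 1 N m against the stop does no harm; over about 2 N m is cranking it.
- tray: Loose open square steel tray (600 g), 120 mm square outside, 114 mm inside, walls 16 mm high, floor 3 mm thick; origin at the centre of its underside, x and y along its sides.
- tray_floor (a point): Centre of the upper face of the tray's floor, 3 mm above its underside; z up.
- bottle_mid (a point): Centre of the tall white plastic bottle, 62 mm across and 150 mm high, half-way up; bystander.
- small_bottle_mid (a point): Centre of the brown bottle, 48 mm across and 100 mm high, half-way up; bystander.
- cup_mid (a point): Centre of the open steel cup, 63 mm across and 48 mm high, half-way up; bystander.

How it is judged:
By the outcome, as a careful person would: the job done as asked, in the order asked, and still so for the second after the job is handed in, with the robot touching nothing.
It also fails if it takes over 67 s, if anything falls off the work surface, if the arm or the gripper's body presses on something with over 40 N, if the wrist force passes 120 N, or if a joint passes its speed limit or range.

ROBOT

A 6-joint arm with a two-finger parallel gripper is mounted at the origin on a cart in front of the work surface, level with it; the furniture and walls round the work are solid. World frame = base frame: x ahead of the robot, y to its left, z up, the work surface at z = 0. Lengths are in mm, angles in degrees, forces in N, time in s.
With the tool pointing down it reaches from about 350 to 875 mm from the base axis. Payload 4.2 kg.
Tool frame: the origin (TCP) lies midway between the tips of the shut fingers; the grasp point (between the pads) lies 19 mm behind it; z points along the fingers, x is the direction in which the jaws open and shut, and the axes are right-handed (so a half turn about z gives the same grasp; the last joint's range is limited). The gripper opens to 85 mm and grips with 20 to 120 N. Pads are 22 mm wide; open, the fingers measure 114 mm over their backs; the gripper's body (76 mm by 85 mm) begins 54 mm behind the grasp point. The pads swing forward as they close: fully open they stand 13 mm farther back than shut.
Start: joints at [79.847, 22.042, 0.453, 0, -68.411, -14.817], TCP at [263.801, 566.576, 231.312] pointing down, gripper open.
Joint ranges: [-179.83, 179.83], [-69.29, 118.12], [-61.27, 80.66], [-181.25, 117.63], [-171.15, -9.14], [-177.46, 177.46]. Speed limits (degrees/s): [159.86, 159.86, 180, 180, 180, 180].

INTERFACE

Orientations are given as [roll, pitch, yaw] about the fixed x, y, z axes, in that order (R = Rz(yaw) Ry(pitch) Rx(roll)).
In Python, from rig import readout, viewer, order gives the robot as it stands.
- The arm moves only by the shell command python3 -m pendant 'ROWS' [FORCE]. ROWS is JSON, a list of rows, each an object of numbers: "jaw": the finger opening in cm, from 0 to 8.54; "tx", "ty", "tz": the shift along the tool's x, y, z in cm; "roll": the turn about the tool's z in rad. A call has 1 to 12 rows; each row shifts and turns the commanded pose from where the row before left it, along the tool's axes as they then stand; what a row does not reach is not made up. A row lasts 1/10 s, in which the tool goes at most 50 mm and 8.59 degrees, less where a joint would pass 70% of its speed; a pose out of reach is approached as far as the arm can. A call with a gripper value outside its range is refused whole. The fingers move at their own pace and stop on an object; FORCE is the grip in N (left out, the last holds). Time passes only in rows, so rows that do not move let the fingers close. It gives the time, the measured TCP pose, the force and the opening at its end, in the units of the state.
- readout.observe(): the state, without advancing time (a new reading comes with each control period).
- viewer.camera(name): name is "scene" or "top"; returns a dict with "img" (400x640x3 uint8, red, green, blue), "depth" (400x640 float32, mm along the optical axis (not along the pixel's ray), 0 where there is no reading), "fx", "fy", "cx", "cy" (pixels), "rvec" (rotation vector, rad) and "tvec" (3), from world to camera coordinates, as OpenCV has them. Camera axes: x right, y down, z forward; pixel columns grow to the right and rows downward; lengths in mm; the calibration is good to about 2 mm. A picture is of the moment at which its call begins.
- order.job_done(): hands the job in, once; it reports no verdict.
The state is a dict: "time_s": time; "qpos": joint angles; "dq": joint speeds; "joint_efforts": joint torques, N m; "ee_pos": TCP position; "eef_rot": TCP orientation; "force": force on the tool from outside, world axes, zero at the start; "ft_torque": the same for the moment, N m; "width": opening from 0.0 (shut) to 1.0 (fully open).
Only numpy, scipy, OpenCV 4.12 (cv2) and the standard library are available. Lean on these libraries where they do the work, as an engineer would, in place of code of your own. Each camera call takes 0.05 s, during which the arm holds its last target.

## Working session

There is one attempt and no reset: what is moved stays moved. The work goes in short steps, Python scripts to look and compute and a shell command to move; the robot and the scene stay as the last step left them, time stands still between calls to the robot, and variables do not carry over. Pictures are saved under pics/ and viewed, and the job is handed in when it is done.

```bash
ls; mkdir -p pics
python3 - <<'E'
from rig import readout, viewer
import cv2,pickle
s=readout.observe();print(s)
for n in("scene","top"):
    c=viewer.camera(n);pickle.dump(c,open(f"pics/{n}0.pkl","wb"))
    cv2.imwrite(f"pics/{n}0.png",c["img"][:,:,::-1]);print(n,c["fx"],c["fy"],c["cx"],c["cy"],c["rvec"],c["tvec"])
E
```

```text
pics
{'time_s': 0.0, 'qpos': array([ 7.98482265e+01,  2.20930232e+01,  3.78672214e-01, -3.10511479e-02,
       -6.84102026e+01, -1.48183648e+01]), 'dq': array([ 0.00012237,  0.03842102, -0.00290672,  0.00427033,  0.00821551,
        0.07998436]), 'joint_efforts': array([-1.16856478e-03, -3.92291558e+01,  1.88407052e+01,  4.18642312e+00,
       -4.61675270e-03, -5.43088859e-06]), 'ee_pos': array([263.54854347, 566.06526537, 230.1848433 ]), 'eef_rot': array([-1.79996032e+02, -1.27791871e-01, -1.14981600e+02]), 'force': array([-0.10510509, -0.14947548,  0.45555693]), 'ft_torque': array([-0.04197065,  0.01881288, -0.00131239]), 'width': 0.9989378098871612}
scene 369.59903370063387 369.59903370063387 326.44506031457024 199.77934210109228 [ 2.18451753 -0.47143047  0.2448776 ] [-489.61778863  184.35249489  937.54942806]
top 426.7450718630071 426.7450718630071 315.32600607425 207.16211430231633 [ 2.15552606 -2.19208392  0.08803692] [ -58.67265156  524.05478735 1042.0633763 ]
```

View pics/scene0.png

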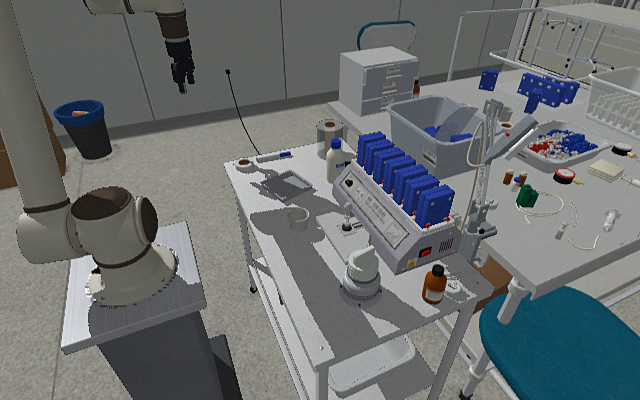

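View pics/top0.png

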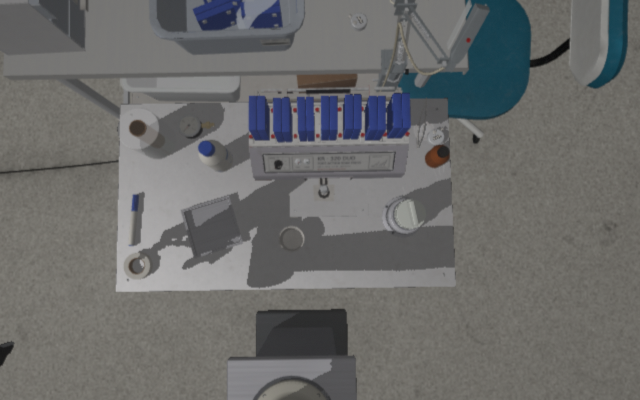

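The scene view shows the jar with its white cap at about (362,268), the tray at (287,186), the cup at (297,217), the white bottle at (335,160) and the brown bottle at (433,285). In the top view the jar is at (406,214), the tray at (213,226), the cup at (292,238), the white bottle at (210,152) and the brown bottle at (437,156). Next I'll zoom in and measure.

```bash
cat > h.py <<'E'
import numpy as np,cv2,pickle
def load(n):return pickle.load(open(f"pics/{n}.pkl","rb"))
def RT(c):
    R=cv2.Rodrigues(np.array(c["rvec"],float))[0];return R,np.array(c["tvec"],float)
def ray(c,u,v,z):
    R,t=RT(c);d=R.T@np.array([(u-c["cx"])/c["fx"],(v-c["cy"])/c["fy"],1.]);o=-R.T@t
    return o+d*(z-o[2])/d[2]
def world(c):
    R,t=RT(c);v,u=np.mgrid[0:400,0:640];d=c["depth"].astype(float)
    P=np.stack([(u-c["cx"])/c["fx"]*d,(v-c["cy"])/c["fy"]*d,d],-1)
    W=(P-t)@R;W[d<=0]=np.nan;return W
def proj(c,p):
    R,t=RT(c);q=R@np.array(p,float)+t;return q[0]/q[2]*c["fx"]+c["cx"],q[1]/q[2]*c["fy"]+c["cy"]
def crop(c,u0,v0,w,h,s,f):
    cv2.imwrite(f,cv2.resize(c["img"][v0:v0+h,u0:u0+w,::-1],None,fx=s,fy=s,interpolation=cv2.INTER_CUBIC))
E
python3 - <<'E'
from h import *
t=load("top0");s=load("scene0")
crop(t,370,180,75,70,8,"pics/a.png");crop(t,165,180,90,85,6,"pics/b.png");crop(s,320,235,90,75,8,"pics/c.png")
W=world(t)
print("table",ray(t,350,270,0),W[270,350])
for u,v in[(406,214),(414,212),(213,226),(292,238),(210,150),(437,156),(398,218)]:print(u,v,W[v,u].round(1))
E
```

```text
table [ 364.90033567 -151.90753577    0.        ] [ 364.74090387 -152.09925408   -2.64179145]
406 214 [ 496.1 -274.7  110. ]
414 212 [ 498.6 -287.3  135.4]
213 226 [481.3 193.1   1.9]
292 238 [ 4.476e+02 -7.000e+00  3.000e-01]
210 150 [644.1 164.7 147.4]
437 156 [ 635.5 -359.7   78.7]
398 218 [ 487.3 -256.1  110.2]
```

View pics/a.png

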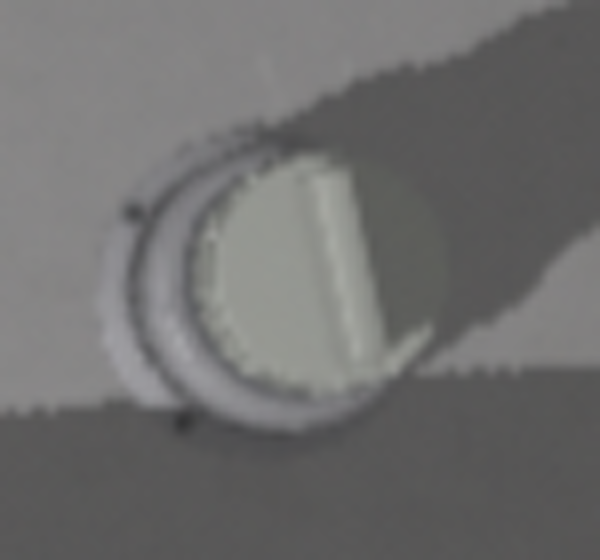

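View pics/b.png

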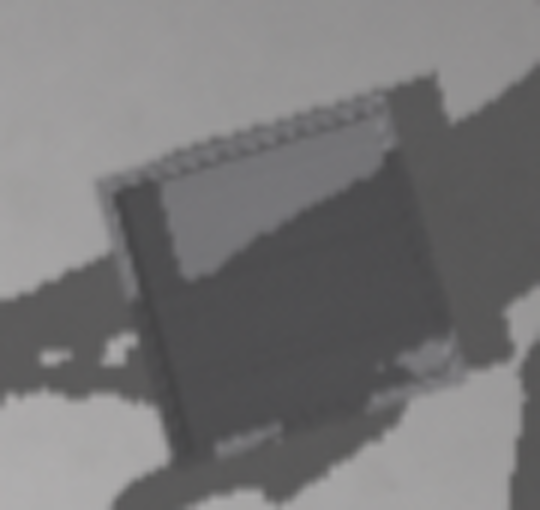

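View pics/c.png

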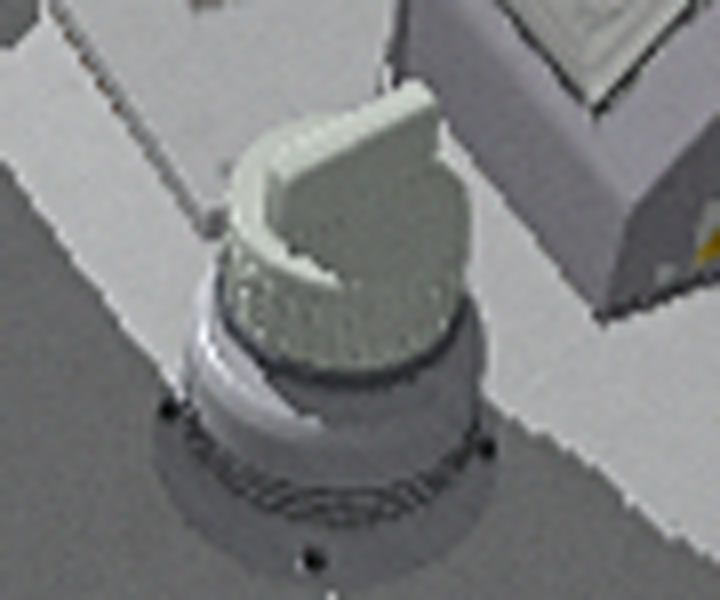

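Run:
```python
from h import *
from scipy.optimize import least_squares
import warnings;warnings.filterwarnings("ignore")
for n in("top0","scene0"):
    c=load(n);W=world(c);x,y,z=W[...,0],W[...,1],W[...,2]
    near=(abs(x-495)<75)&(abs(y+283)<75)
    cap=near&(z>104)&(z<115);rib=near&(z>129)&(z<141)
    print(n,"cap",cap.sum(),"z",np.median(z[cap]),"rib",rib.sum(),np.median(z[rib]))
    r=cv2.minAreaRect(W[rib][:,:2].astype(np.float32));print(" rib rect",r, W[rib][:,:2].mean(0))
    m=W[rib][:,:2];u,sv,vt=np.linalg.svd(m-m.mean(0));print(" rib dir",np.degrees(np.arctan2(vt[0,1],vt[0,0])))
    a=W[cap|rib][:,:2].astype(np.float32);print(" mec",cv2.minEnclosingCircle(a))
    # flange / jar extents
    fl=near&(z>1)&(z<103);
    # tray
    nt=(abs(x-480)<110)&(abs(y-193)<110)&(z>10)&(z<22)
    lab,st=cv2.connectedComponentsWithStats(nt.astype(np.uint8))[1:3]
    p=W[nt][:,:2].astype(np.float32);print(" traywall",nt.sum(),cv2.minAreaRect(p),np.median(z[nt]))
    # others
    for nm,cx,cy,R,zl,zh in(("bottle",644,165,60,138,160),("small",635,-360,50,90,108),("cup",447,-7,60,38,56)):
        q=(abs(x-cx)<R)&(abs(y-cy)<R)&(z>zl)&(z<zh)
        if q.sum()>3:print(" ",nm,q.sum(),cv2.minEnclosingCircle(W[q][:,:2].astype(np.float32)),np.median(z[q]))
t=load("top0");W=world(t)
q=(abs(W[...,0]-495)<130)&(abs(W[...,1]+283)<130)&(W[...,2]>30)
far=q&(np.hypot(W[...,0]-495,W[...,1]+283)>60)
P=W[far];d=np.hypot(P[:,0]-495,P[:,1]+283);i=np.argsort(d)
for k in i[::max(1,len(i)//15)]:print(P[k].round(),d[k].round())
q=(abs(W[...,0]-600)<200)&(abs(W[...,1])<450);print("max z",np.nanmax(W[...,2][q]))
```

```text
top0 cap 510 z 108.39387593814746 rib 140 134.7369253214962
 rib rect ((496.8047180175781, -286.67388916015625), (54.953269958496094, 12.19548511505127), 11.268915176391602) [ 496.66973628 -286.14764772]
 rib dir -169.7816536299279
 mec ((496.8714294433594, -286.7123718261719), 33.771297454833984)
 traywall 552 ((479.5796203613281, 194.14370727539062), (127.26683044433594, 128.20883178710938), 16.2867488861084) 15.328132801512698
  bottle 186 ((649.0479125976562, 175.40780639648438), 16.798803329467773) 148.3963277759795
  small 103 ((641.9171142578125, -370.0750732421875), 12.92258071899414) 98.8001473912869
  cup 121 ((444.71533203125, -7.737320423126221), 31.492082595825195) 46.81807926323442
scene0 cap 372 z 109.81131592465636 rib 138 135.60859154728587
 rib rect ((496.3490905761719, -287.0721435546875), (55.84986114501953, 12.397262573242188), 11.160294532775879) [ 495.5711699  -288.62759218]
 rib dir -169.9141029264097
 mec ((497.266357421875, -286.9898681640625), 34.20079803466797)
 traywall 282 ((480.57391357421875, 194.40457153320312), (130.0828094482422, 135.30226135253906), 15.666054725646973) 15.935986670345958
  bottle 69 ((651.6990966796875, 173.38209533691406), 18.735143661499023) 148.41160312900456
  small 112 ((642.589599609375, -371.01239013671875), 13.227673530578613) 99.55499472081895
  cup 139 ((445.5400390625, -6.494219779968262), 32.539485931396484) 45.19823825822187
[ 596. -284.   33.] 101.0
[ 604. -281.   61.] 109.0
[ 606. -259.   62.] 114.0
[ 604. -237.   65.] 118.0
[ 614. -255.   76.] 122.0
[ 614. -243.   75.] 126.0
[ 618. -245.   81.] 129.0
[ 620. -239.   85.] 132.0
[ 622. -232.   86.] 137.0
[ 614. -207.   78.] 141.0
[ 624. -213.   88.] 147.0
[ 620. -368.   47.] 151.0
[ 622. -371.   71.] 155.0
[ 605. -167.   66.] 160.0
[ 604. -158.   59.] 166.0
[ 619. -157.   82.] 177.0
max z 418.21901334099914
```

The measurements agree across both views. The rib centre is at (496.6, -286.9), its axis is at 11° and its top is at z = 135. The tray centre is at (480, 194). I'll move over to the jar at safe height.

```bash
python3 -m pendant '[{"tx":1.4,"ty":-1.2},{"tx":2.9,"ty":-2.5},{"tx":2.9,"ty":-2.5},{"tx":2.9,"ty":-2.5},{"tx":2.9,"ty":-2.5},{"tx":2.9,"ty":-2.5},{"tx":2.9,"ty":-2.5},{"tx":2.9,"ty":-2.5},{"tx":2.9,"ty":-2.5},{"tx":2.9,"ty":-2.5},{"tx":2.9,"ty":-2.5},{"tx":2.9,"ty":-2.5}]' 40
```

```text
validation failed for argument at $[0]...
```

```bash
python3 -m pendant '[{"tx":2.9,"ty":-2.5},{"tx":2.9,"ty":-2.5},{"tx":2.9,"ty":-2.5},{"tx":2.9,"ty":-2.5},{"tx":2.9,"ty":-2.5},{"tx":2.9,"ty":-2.5},{"tx":2.9,"ty":-2.5},{"tx":2.9,"ty":-2.5},{"tx":2.9,"ty":-2.5},{"tx":2.9,"ty":-2.5},{"tx":2.9,"ty":-2.5},{"tx":1.4,"ty":-1.2}]'
```

```text
validation failed for argument at $[0]...
```

```bash
python3 -m pendant '[{"roll":0.145},{"roll":0.145},{"roll":0.145},{"roll":0.145},{"roll":0.145},{"roll":0.145},{"roll":0.145},{"roll":0.145},{"roll":0.145},{"roll":0.145},{"roll":0.145},{"roll":0.145}]'
cat >> h.py <<'E'
def go(x,y,z,yaw):
    from rig import readout
    from scipy.spatial.transform import Rotation as Ro
    s=readout.observe();R=Ro.from_euler("xyz",s["eef_rot"],degrees=True)
    d=R.inv().apply(np.array([x,y,z])-s["ee_pos"])/10
    dy=(yaw-s["eef_rot"][2]+180)%360-180
    print("pos",s["ee_pos"].round(1),"rot",s["eef_rot"].round(1),"q",s["qpos"].round(1),"w",s["width"].round(3),"F",s["force"].round(1),"T",s["ft_torque"].round(2),"t",s["time_s"])
    print("cm tx ty tz",d.round(2),"roll rad (turn last)",round(-np.radians(dy),3))
E
python3 -c "
from h import *
go(496.6,-286.9,160,101.2)"
```

```text
validation failed for argument at $[0]...
Traceback (most recent call last):
  File "h.py", line 22, in go
    print("pos",s["ee_pos"].round(1),"rot",s["eef_rot"].round(1),"q",s["qpos"].round(1),"w",s["width"].round(3),"F",s["force"].round(1),"T",s["ft_torque"].round(2),"t",s["time_s"])
                                                                                            ^^^^^^^^^^^^^^^^
AttributeError: 'float' object has no attribute 'round'
```

The call was refused, so each row probably needs every key.

```bash
sed -i 's/s\["width"\].round(3)/round(s["width"],3)/' h.py; python3 -m pendant '[{"jaw":8.5,"tx":1.4,"ty":-1.2,"tz":0,"roll":0}]' 40; python3 -c "
from h import *
go(496.6,-286.9,160,101.2)"
```

```text
time_s: 0.2
ee_pos: [268.3, 549.6, 230.1]
eef_rot: [-180.0, -0.1, -114.9]
force: [0.7, -0.2, -1.1]
width: 0.995
pos [268.3 549.6 230.1] rot [-1.800e+02 -1.000e-01 -1.149e+02] q [ 79.1  20.8  -1.6  -0.  -67.7 -14. ] w 0.995 F [ 0.7 -0.2 -1.1] T [-0.09  0.02 -0.  ] t 0.2
cm tx ty tz [ 66.26 -55.93   7.09] roll rad (turn last) 2.512
```

```bash
python3 -m pendant '[{"jaw":5,"tx":2.9,"ty":-2.45,"tz":0,"roll":0},{"jaw":5,"tx":2.9,"ty":-2.45,"tz":0,"roll":0},{"jaw":5,"tx":2.9,"ty":-2.45,"tz":0,"roll":0},{"jaw":5,"tx":2.9,"ty":-2.45,"tz":0,"roll":0},{"jaw":5,"tx":2.9,"ty":-2.45,"tz":0,"roll":0},{"jaw":5,"tx":2.9,"ty":-2.45,"tz":0,"roll":0},{"jaw":5,"tx":2.9,"ty":-2.45,"tz":0,"roll":0},{"jaw":5,"tx":2.9,"ty":-2.45,"tz":0,"roll":0},{"jaw":5,"tx":2.9,"ty":-2.45,"tz":0,"roll":0},{"jaw":5,"tx":2.9,"ty":-2.45,"tz":0,"roll":0},{"jaw":5,"tx":2.9,"ty":-2.45,"tz":0,"roll":0},{"jaw":5,"tx":2.9,"ty":-2.45,"tz":0,"roll":0}]'; python3 -c "
from h import *
go(496.6,-286.9,160,101.2)"
```

```text
time_s: 1.4
ee_pos: [388.2, 107.6, 231.2]
eef_rot: [180.0, 0.0, -114.9]
force: [1.0, 1.2, -0.5]
width: 0.584
pos [388.2 107.6 231.2] rot [ 180.     0.  -114.9] q [ 38.9  -0.3 -28.1  -0.  -62.2  26.2] w 0.584 F [ 1.   1.2 -0.5] T [-0.04 -0.07 -0.03] t 1.4
cm tx ty tz [ 31.2  -26.47   7.12] roll rad (turn last) 2.511
```

```bash
python3 -m pendant '[{"jaw":5,"tx":2.8,"ty":-2.4,"tz":0,"roll":0},{"jaw":5,"tx":2.8,"ty":-2.4,"tz":0,"roll":0},{"jaw":5,"tx":2.8,"ty":-2.4,"tz":0,"roll":0},{"jaw":5,"tx":2.8,"ty":-2.4,"tz":0,"roll":0},{"jaw":5,"tx":2.8,"ty":-2.4,"tz":0,"roll":0},{"jaw":5,"tx":2.8,"ty":-2.4,"tz":0,"roll":0},{"jaw":5,"tx":2.8,"ty":-2.4,"tz":0,"roll":0},{"jaw":5,"tx":2.8,"ty":-2.4,"tz":0,"roll":0},{"jaw":5,"tx":2.8,"ty":-2.4,"tz":0,"roll":0},{"jaw":5,"tx":2.8,"ty":-2.4,"tz":0,"roll":0},{"jaw":5,"tx":2.0,"ty":-1.6,"tz":0,"roll":0},{"jaw":5,"tx":1.0,"ty":-0.8,"tz":0,"roll":0}]'
python3 -m pendant '[{"jaw":5,"tx":0,"ty":0,"tz":0,"roll":0.14},{"jaw":5,"tx":0,"ty":0,"tz":0,"roll":0.14},{"jaw":5,"tx":0,"ty":0,"tz":0,"roll":0.14},{"jaw":5,"tx":0,"ty":0,"tz":0,"roll":0.14},{"jaw":5,"tx":0,"ty":0,"tz":0,"roll":0.14},{"jaw":5,"tx":0,"ty":0,"tz":0,"roll":0.14},{"jaw":5,"tx":0,"ty":0,"tz":0,"roll":0.14},{"jaw":5,"tx":0,"ty":0,"tz":0,"roll":0.14},{"jaw":5,"tx":0,"ty":0,"tz":0,"roll":0.14},{"jaw":5,"tx":0,"ty":0,"tz":0,"roll":0.14},{"jaw":5,"tx":0,"ty":0,"tz":0,"roll":0.14},{"jaw":5,"tx":0,"ty":0,"tz":0,"roll":0.14}]'
 python3 -c "
from h import *
go(496.6,-286.9,160,101.2)"
```

```text
time_s: 2.6
ee_pos: [496.8, -285.1, 230.3]
eef_rot: [179.9, -0.0, -115.1]
force: [-0.4, -0.4, 0.2]
width: 0.588
time_s: 3.8
ee_pos: [496.5, -282.6, 231.1]
eef_rot: [180.0, -0.0, 148.5]
force: [-0.1, 0.4, -1.1]
width: 0.586
pos [ 496.5 -282.6  231.1] rot [180.   -0.  148.5] q [-13.4  16.9  -7.3  -0.  -65.9 -18.1] w 0.586 F [-0.1  0.4 -1.1] T [-0.    0.01 -0.03] t 3.8
cm tx ty tz [-0.24 -0.37  7.11] roll rad (turn last) 0.825
```

```bash
python3 -m pendant '[{"jaw":5,"tx":0,"ty":0,"tz":0.5,"roll":0.14},{"jaw":5,"tx":0,"ty":0,"tz":1,"roll":0.14},{"jaw":5,"tx":0,"ty":0,"tz":1,"roll":0.14},{"jaw":5,"tx":0,"ty":0,"tz":1,"roll":0.14},{"jaw":5,"tx":0,"ty":0,"tz":1,"roll":0.14},{"jaw":5,"tx":0,"ty":0,"tz":1,"roll":0.125},{"jaw":5,"tx":0,"ty":0,"tz":1,"roll":0},{"jaw":5,"tx":0,"ty":0,"tz":0,"roll":0}]'
 python3 - <<'E'
from h import *
from rig import viewer
go(496.6,-286.9,112,101.2)
c=viewer.camera("scene");pickle.dump(c,open("pics/s1.pkl","wb"));crop(c,300,160,140,150,4,"pics/s1.png")
E
```

```text
time_s: 4.6
ee_pos: [495.8, -282.5, 164.6]
eef_rot: [-179.8, -0.1, 101.7]
force: [0.2, -0.1, -0.4]
width: 0.582
pos [ 495.8 -282.5  164.6] rot [-1.798e+02 -1.000e-01  1.017e+02] q [-13.4  20.1 -12.7  -0.  -57.4 -64.9] w 0.582 F [ 0.2 -0.1 -0.4] T [-0.02  0.02  0.01] t 4.6
cm tx ty tz [-0.46  0.01  5.26] roll rad (turn last) 0.008
```

View pics/s1.png

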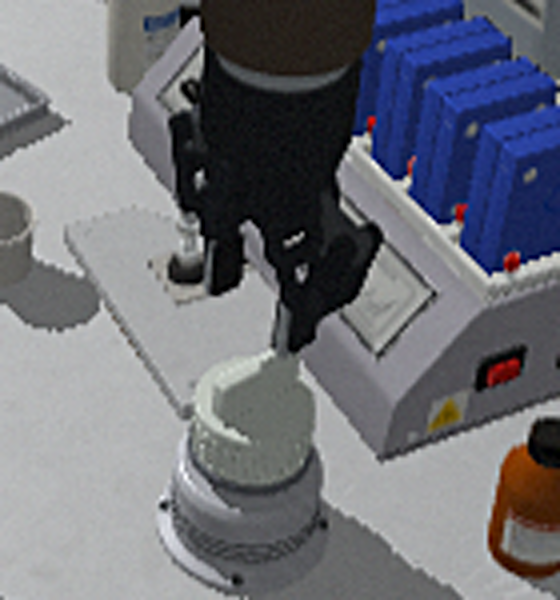

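The gripper is above the rib at about (296,330) in the crop, straddling it and well clear of the device. I'll descend with the small x correction and then close.

```bash
python3 -m pendant '[{"jaw":5,"tx":-0.45,"ty":0,"tz":1,"roll":0},{"jaw":5,"tx":0,"ty":0,"tz":1.3,"roll":0},{"jaw":5,"tx":0,"ty":0,"tz":1.3,"roll":0},{"jaw":5,"tx":0,"ty":0,"tz":1.0,"roll":0},{"jaw":5,"tx":0,"ty":0,"tz":0.55,"roll":0},{"jaw":5,"tx":0,"ty":0,"tz":0,"roll":0}]'
 python3 - <<'E'
from h import *
go(496.6,-286.9,112.5,101.2)
E
```

```text
time_s: 5.25
ee_pos: [497.1, -287.5, 113.5]
eef_rot: [-179.9, -0.1, 101.5]
force: [-0.8, -0.3, 0.4]
width: 0.585
pos [ 497.1 -287.5  113.5] rot [-1.799e+02 -1.000e-01  1.015e+02] q [-13.9  23.6 -15.7  -0.  -50.8 -64.6] w 0.585 F [-0.8 -0.3  0.4] T [-0.03  0.02  0.02] t 5.25
cm tx ty tz [ 0.07 -0.04  0.1 ] roll rad (turn last) 0.005
```

```bash
python3 -m pendant '[{"jaw":2.5,"tx":0,"ty":0,"tz":0,"roll":0},{"jaw":0.6,"tx":0,"ty":0,"tz":0,"roll":0},{"jaw":0,"tx":0,"ty":0,"tz":0,"roll":0},{"jaw":0,"tx":0,"ty":0,"tz":0,"roll":0},{"jaw":0,"tx":0,"ty":0,"tz":0,"roll":0},{"jaw":0,"tx":0,"ty":0,"tz":0,"roll":0},{"jaw":0,"tx":0,"ty":0,"tz":0,"roll":0}]' 60
 python3 - <<'E'
from h import *
go(496.6,-286.9,112.5,101.2)
E
```

```text
time_s: 5.95
ee_pos: [498.0, -287.6, 115.6]
eef_rot: [180.0, 0.0, 101.5]
force: [-1.0, 2.9, 6.3]
width: 0.126
pos [ 498.  -287.6  115.6] rot [180.    0.  101.5] q [-13.9  23.4 -15.6   0.  -50.9 -64.6] w 0.126 F [-1.   2.9  6.3] T [0.87 0.25 0.02] t 5.95
cm tx ty tz [ 0.09 -0.13  0.31] roll rad (turn last) 0.006
```

Closed on the rib: opening 10.7 mm and light upward contact. Now I'll press down in steps.

```bash
python3 -m pendant '[{"jaw":0,"tx":0,"ty":0,"tz":0.2,"roll":0},{"jaw":0,"tx":0,"ty":0,"tz":0.2,"roll":0},{"jaw":0,"tx":0,"ty":0,"tz":0.2,"roll":0},{"jaw":0,"tx":0,"ty":0,"tz":0,"roll":0},{"jaw":0,"tx":0,"ty":0,"tz":0,"roll":0}]' 80
 python3 -c "
from h import *
go(496.6,-286.9,106,101.2)"
```

```text
time_s: 6.45
ee_pos: [498.2, -287.7, 110.6]
eef_rot: [179.9, 0.1, 101.5]
force: [-2.8, 4.2, 10.3]
width: 0.118
pos [ 498.2 -287.7  110.6] rot [1.799e+02 1.000e-01 1.015e+02] q [-13.9  23.8 -15.9   0.  -50.2 -64.6] w 0.118 F [-2.8  4.2 10.3] T [ 1.28  0.74 -0.04] t 6.45
cm tx ty tz [ 0.11 -0.14  0.46] roll rad (turn last) 0.006
```

```bash
python3 -m pendant '[{"jaw":0,"tx":0.1,"ty":-0.1,"tz":0.15,"roll":0},{"jaw":0,"tx":0,"ty":0,"tz":0.15,"roll":0},{"jaw":0,"tx":0,"ty":0,"tz":0,"roll":0},{"jaw":0,"tx":0,"ty":0,"tz":0,"roll":0}]' 80
 python3 -c "
from h import *
go(496.6,-286.9,106,101.2)"
```

```text
time_s: 6.85
ee_pos: [498.1, -287.5, 108.4]
eef_rot: [179.8, 0.2, 101.6]
force: [-1.2, 2.6, 11.3]
width: 0.119
pos [ 498.1 -287.5  108.4] rot [179.8   0.2 101.6] q [-13.8  23.8 -16.2   0.1 -49.7 -64.7] w 0.119 F [-1.2  2.6 11.3] T [ 0.79  0.51 -0.12] t 6.85
cm tx ty tz [ 0.09 -0.13  0.24] roll rad (turn last) 0.006
```

The cap is about 7 mm down at 11 N. Now I'll turn it anticlockwise, which is negative roll.

```bash
python3 -m pendant '[{"jaw":0,"tx":0,"ty":0,"tz":0.05,"roll":-0.04},{"jaw":0,"tx":0,"ty":0,"tz":0,"roll":-0.06},{"jaw":0,"tx":0,"ty":0,"tz":0,"roll":-0.06},{"jaw":0,"tx":0,"ty":0,"tz":0,"roll":-0.06},{"jaw":0,"tx":0,"ty":0,"tz":0,"roll":-0.06}]' 80
 python3 -c "
from h import *
go(496.6,-286.9,106,101.2)"
```

```text
time_s: 7.35
ee_pos: [499.0, -288.0, 108.3]
eef_rot: [179.8, 0.3, 117.7]
force: [-0.6, 1.6, 11.5]
width: 0.119
pos [ 499.  -288.   108.3] rot [179.8   0.3 117.7] q [-13.8  23.8 -16.2   0.1 -49.6 -48.5] w 0.119 F [-0.6  1.6 11.5] T [ 0.58  0.12 -0.1 ] t 7.35
cm tx ty tz [ 0.21 -0.16  0.23] roll rad (turn last) 0.289
```

```bash
python3 -m pendant '[{"jaw":0,"tx":0,"ty":0,"tz":0.05,"roll":-0.06},{"jaw":0,"tx":0,"ty":0,"tz":0,"roll":-0.06},{"jaw":0,"tx":0,"ty":0,"tz":0,"roll":-0.06},{"jaw":0,"tx":0,"ty":0,"tz":0,"roll":-0.06},{"jaw":0,"tx":0,"ty":0,"tz":0,"roll":-0.06},{"jaw":0,"tx":0,"ty":0,"tz":0,"roll":-0.06},{"jaw":0,"tx":0,"ty":0,"tz":0,"roll":-0.06},{"jaw":0,"tx":0,"ty":0,"tz":0,"roll":-0.06}]' 80
 python3 -c "
from h import *
go(496.6,-286.9,106,101.2)"
```

```text
time_s: 8.15
ee_pos: [499.4, -288.0, 108.0]
eef_rot: [179.9, 0.4, 145.2]
force: [0.5, 2.4, 12.2]
width: 0.125
pos [ 499.4 -288.   108. ] rot [179.9   0.4 145.2] q [-13.8  23.9 -16.2   0.1 -49.5 -21. ] w 0.125 F [ 0.5  2.4 12.2] T [ 0.79 -0.02 -0.15] t 8.15
cm tx ty tz [ 0.3  -0.07  0.2 ] roll rad (turn last) 0.769
```

```bash
python3 -m pendant '[{"jaw":0,"tx":0,"ty":0,"tz":0,"roll":-0.04},{"jaw":0,"tx":0,"ty":0,"tz":0,"roll":-0.04},{"jaw":0,"tx":0,"ty":0,"tz":0,"roll":-0.04},{"jaw":0,"tx":0,"ty":0,"tz":0,"roll":-0.03}]' 80
 python3 -c "
from h import *
go(496.6,-286.9,106,101.2)"
```

```text
time_s: 8.55
ee_pos: [499.3, -287.7, 107.9]
eef_rot: [180.0, 0.4, 153.8]
force: [0.1, 1.3, 11.2]
width: 0.119
pos [ 499.3 -287.7  107.9] rot [180.    0.4 153.8] q [-13.8  23.9 -16.2   0.1 -49.5 -12.5] w 0.119 F [ 0.1  1.3 11.2] T [ 0.86  0.07 -0.19] t 8.55
cm tx ty tz [ 0.28 -0.04  0.19] roll rad (turn last) 0.918
```

52° so far and no stop. I'll keep going in small steps and check the torque after each.

```bash
cat > ck.sh <<'E'
python3 -c "
from h import *
go(496.6,-286.9,106,101.2)"
E
python3 -m pendant '[{"jaw":0,"tx":0,"ty":0,"tz":0,"roll":-0.025},{"jaw":0,"tx":0,"ty":0,"tz":0,"roll":-0.025},{"jaw":0,"tx":0,"ty":0,"tz":0,"roll":0}]' 80;sh ck.sh
```

```text
time_s: 8.85
ee_pos: [499.3, -287.8, 107.9]
eef_rot: [-180.0, 0.4, 156.6]
force: [0.4, 2.5, 12.5]
width: 0.119
pos [ 499.3 -287.8  107.9] rot [-180.     0.4  156.6] q [-13.8  23.9 -16.2   0.1 -49.5  -9.6] w 0.119 F [ 0.4  2.5 12.5] T [ 0.87  0.06 -0.09] t 8.85
cm tx ty tz [ 0.28 -0.03  0.19] roll rad (turn last) 0.967
```

```bash
python3 -m pendant '[{"jaw":0,"tx":0,"ty":0,"tz":0,"roll":-0.025},{"jaw":0,"tx":0,"ty":0,"tz":0,"roll":-0.025},{"jaw":0,"tx":0,"ty":0,"tz":0,"roll":0}]' 80;sh ck.sh
```

```text
time_s: 9.15
ee_pos: [499.2, -287.8, 107.9]
eef_rot: [-180.0, 0.4, 159.5]
force: [0.5, 2.1, 12.2]
width: 0.117
pos [ 499.2 -287.8  107.9] rot [-180.     0.4  159.5] q [-13.8  23.9 -16.2   0.1 -49.5  -6.8] w 0.117 F [ 0.5  2.1 12.2] T [ 0.79  0.09 -0.08] t 9.15
cm tx ty tz [ 0.28 -0.01  0.19] roll rad (turn last) 1.017
```

```bash
python3 -m pendant '[{"jaw":0,"tx":0,"ty":0,"tz":0,"roll":-0.025},{"jaw":0,"tx":0,"ty":0,"tz":0,"roll":-0.025}]' 80;sh ck.sh
```

```text
time_s: 9.35
ee_pos: [499.2, -287.9, 107.9]
eef_rot: [-179.9, 0.4, 162.4]
force: [1.5, 2.0, 11.7]
width: 0.119
pos [ 499.2 -287.9  107.9] rot [-179.9    0.4  162.4] q [-13.8  23.9 -16.2   0.1 -49.5  -3.9] w 0.119 F [ 1.5  2.  11.7] T [ 0.62  0.12 -0.14] t 9.35
cm tx ty tz [0.28 0.02 0.19] roll rad (turn last) 1.067
```

```bash
python3 -m pendant '[{"jaw":0,"tx":0,"ty":0,"tz":0,"roll":-0.025},{"jaw":0,"tx":0,"ty":0,"tz":0,"roll":-0.02}]' 80;sh ck.sh
```

```text
time_s: 9.55
ee_pos: [499.2, -288.1, 108.0]
eef_rot: [-179.9, 0.4, 164.9]
force: [0.7, 0.7, 12.8]
width: 0.119
pos [ 499.2 -288.1  108. ] rot [-179.9    0.4  164.9] q [-13.8  23.9 -16.2   0.1 -49.5  -1.3] w 0.119 F [ 0.7  0.7 12.8] T [ 0.48  0.14 -0.16] t 9.55
cm tx ty tz [0.29 0.04 0.2 ] roll rad (turn last) 1.112
```

```bash
python3 -m pendant '[{"jaw":0,"tx":0,"ty":0,"tz":0,"roll":-0.025},{"jaw":0,"tx":0,"ty":0,"tz":0,"roll":-0.02}]' 80;sh ck.sh
```

```text
time_s: 9.75
ee_pos: [499.2, -288.2, 108.0]
eef_rot: [-179.9, 0.4, 167.5]
force: [0.6, 0.8, 12.3]
width: 0.118
pos [ 499.2 -288.2  108. ] rot [-179.9    0.4  167.5] q [-13.8  23.9 -16.2   0.1 -49.5   1.3] w 0.118 F [ 0.6  0.8 12.3] T [ 0.38  0.13 -0.19] t 9.75
cm tx ty tz [0.29 0.07 0.2 ] roll rad (turn last) 1.157
```

```bash
python3 -m pendant '[{"jaw":0,"tx":0,"ty":0,"tz":0,"roll":-0.02},{"jaw":0,"tx":0,"ty":0,"tz":0,"roll":-0.02}]' 80;sh ck.sh
```

```text
time_s: 9.95
ee_pos: [499.3, -288.2, 108.0]
eef_rot: [-179.9, 0.4, 169.8]
force: [0.0, -0.3, 11.6]
width: 0.118
pos [ 499.3 -288.2  108. ] rot [-179.9    0.4  169.8] q [-13.8  23.9 -16.2   0.1 -49.5   3.5] w 0.118 F [ 0.  -0.3 11.6] T [ 0.38  0.14 -0.13] t 9.95
cm tx ty tz [0.29 0.08 0.2 ] roll rad (turn last) 1.197
```

```bash
python3 -m pendant '[{"jaw":0,"tx":0,"ty":0,"tz":0,"roll":-0.02},{"jaw":0,"tx":0,"ty":0,"tz":0,"roll":-0.02}]' 80;sh ck.sh
```

```text
time_s: 10.15
ee_pos: [499.1, -288.3, 108.0]
eef_rot: [-179.8, 0.4, 172.1]
force: [-1.1, 0.5, 12.4]
width: 0.122
pos [ 499.1 -288.3  108. ] rot [-179.8    0.4  172.1] q [-13.9  23.9 -16.2   0.2 -49.5   5.8] w 0.122 F [-1.1  0.5 12.4] T [ 0.33  0.34 -0.29] t 10.15
cm tx ty tz [0.27 0.1  0.2 ] roll rad (turn last) 1.237
```

```bash
python3 -m pendant '[{"jaw":0,"tx":0,"ty":0,"tz":0,"roll":-0.02}]' 80;sh ck.sh
python3 - <<'E'
from h import *
from rig import viewer
c=viewer.camera("scene");crop(c,300,160,140,150,4,"pics/s2.png")
E
```

```text
time_s: 10.25
ee_pos: [498.8, -288.2, 108.0]
eef_rot: [-179.8, 0.3, 173.2]
force: [-1.5, 0.8, 12.9]
width: 0.117
pos [ 498.8 -288.2  108. ] rot [-179.8    0.3  173.2] q [-13.9  23.9 -16.2   0.1 -49.5   7. ] w 0.117 F [-1.5  0.8 12.9] T [ 0.27  0.47 -0.32] t 10.25
cm tx ty tz [0.24 0.11 0.2 ] roll rad (turn last) 1.257
```

View pics/s2.png

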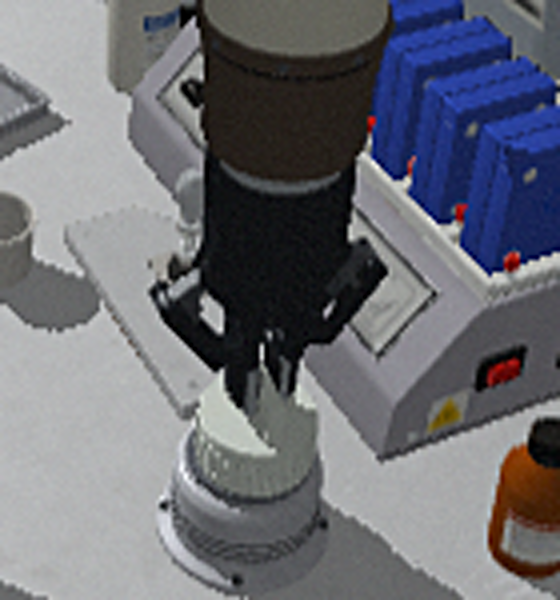

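The picture shows the rib still held and turned with the fingers, around (265,385) in the crop. The torque is starting to rise, so I'm going slower.

```bash
python3 -m pendant '[{"jaw":0,"tx":0,"ty":0,"tz":0,"roll":-0.015}]' 80;sh ck.sh
```

```text
time_s: 10.4
ee_pos: [498.5, -288.2, 108.0]
eef_rot: [-179.8, 0.3, 174.0]
force: [-2.3, 0.8, 12.8]
width: 0.114
pos [ 498.5 -288.2  108. ] rot [-179.8    0.3  174. ] q [-13.9  23.9 -16.3   0.1 -49.5   7.8] w 0.114 F [-2.3  0.8 12.8] T [ 0.27  0.58 -0.28] t 10.4
cm tx ty tz [0.21 0.11 0.2 ] roll rad (turn last) 1.271
```

```bash
python3 -m pendant '[{"jaw":0,"tx":0,"ty":0,"tz":0,"roll":-0.015}]' 80;sh ck.sh
```

```text
time_s: 10.5
ee_pos: [498.2, -288.2, 107.9]
eef_rot: [-179.8, 0.3, 174.9]
force: [-2.4, 1.0, 13.4]
width: 0.119
pos [ 498.2 -288.2  107.9] rot [-179.8    0.3  174.9] q [-13.9  23.9 -16.3   0.1 -49.6   8.7] w 0.119 F [-2.4  1.  13.4] T [ 0.28  0.8  -0.38] t 10.5
cm tx ty tz [0.18 0.11 0.19] roll rad (turn last) 1.286
```

```bash
python3 -m pendant '[{"jaw":0,"tx":0,"ty":0,"tz":0,"roll":-0.015}]' 80;sh ck.sh
```

```text
time_s: 10.6
ee_pos: [497.9, -288.2, 107.9]
eef_rot: [-179.8, 0.2, 175.7]
force: [-2.7, 1.0, 13.8]
width: 0.118
pos [ 497.9 -288.2  107.9] rot [-179.8    0.2  175.7] q [-13.9  23.9 -16.3   0.1 -49.6   9.5] w 0.118 F [-2.7  1.  13.8] T [ 0.33  0.88 -0.4 ] t 10.6
cm tx ty tz [0.14 0.12 0.19] roll rad (turn last) 1.301
```

```bash
python3 -m pendant '[{"jaw":0,"tx":0,"ty":0,"tz":0,"roll":-0.015}]' 80;sh ck.sh
```

```text
time_s: 10.7
ee_pos: [497.8, -288.1, 107.9]
eef_rot: [-179.9, 0.2, 176.6]
force: [-2.4, -0.2, 14.4]
width: 0.119
pos [ 497.8 -288.1  107.9] rot [-179.9    0.2  176.6] q [-13.9  23.9 -16.3   0.1 -49.6  10.3] w 0.119 F [-2.4 -0.2 14.4] T [ 0.25  0.9  -0.62] t 10.7
cm tx ty tz [0.12 0.12 0.19] roll rad (turn last) 1.315
```

```bash
python3 -m pendant '[{"jaw":0,"tx":0,"ty":0,"tz":0,"roll":-0.012}]' 80;sh ck.sh
```

```text
time_s: 10.8
ee_pos: [497.8, -288.1, 107.9]
eef_rot: [-179.9, 0.2, 177.2]
force: [-2.7, 0.7, 13.6]
width: 0.119
pos [ 497.8 -288.1  107.9] rot [-179.9    0.2  177.2] q [-13.9  23.9 -16.3   0.1 -49.6  11. ] w 0.119 F [-2.7  0.7 13.6] T [ 0.31  0.86 -0.75] t 10.8
cm tx ty tz [0.13 0.12 0.19] roll rad (turn last) 1.326
```

The torque rises steadily to -0.75 N m with the arm still tracking, so this is the stop at about 75°. I'll relax the twist slightly and let the cap rise.

```bash
python3 -m pendant '[{"jaw":0,"tx":0,"ty":0,"tz":0,"roll":0.02},{"jaw":0,"tx":0,"ty":0,"tz":-0.2,"roll":0},{"jaw":0,"tx":0,"ty":0,"tz":-0.3,"roll":0},{"jaw":0,"tx":0,"ty":0,"tz":-0.3,"roll":0},{"jaw":0,"tx":0,"ty":0,"tz":-0.3,"roll":0},{"jaw":0,"tx":0,"ty":0,"tz":-0.2,"roll":0},{"jaw":0,"tx":0,"ty":0,"tz":0,"roll":0}]' 80;sh ck.sh
```

```text
time_s: 11.5
ee_pos: [497.4, -287.3, 118.4]
eef_rot: [-179.9, 0.1, 176.1]
force: [1.2, -4.3, 4.3]
width: 0.116
pos [ 497.4 -287.3  118.4] rot [-1.799e+02  1.000e-01  1.761e+02] q [-13.8  23.2 -15.6   0.  -51.1   9.9] w 0.116 F [ 1.2 -4.3  4.3] T [-1.2  -0.54 -0.33] t 11.5
cm tx ty tz [0.09 0.04 1.24] roll rad (turn last) 1.307
```

It's above the locked height (115.6 to 118.4) and the spring is still pushing up, so the cap is free. Lifting.

```bash
python3 -m pendant '[{"jaw":0,"tx":0,"ty":0,"tz":-0.3,"roll":0},{"jaw":0,"tx":0,"ty":0,"tz":-0.3,"roll":0},{"jaw":0,"tx":0,"ty":0,"tz":-0.3,"roll":0},{"jaw":0,"tx":0,"ty":0,"tz":-0.3,"roll":0},{"jaw":0,"tx":0,"ty":0,"tz":0,"roll":0}]' 80;sh ck.sh
```

```text
time_s: 12.0
ee_pos: [495.6, -286.3, 129.6]
eef_rot: [180.0, -0.1, 176.1]
force: [-0.4, -0.3, -0.2]
width: 0.123
pos [ 495.6 -286.3  129.6] rot [ 1.800e+02 -1.000e-01  1.761e+02] q [-13.8  22.4 -15.   -0.  -52.8  10. ] w 0.123 F [-0.4 -0.3 -0.2] T [-0.02 -0.07  0.03] t 12.0
cm tx ty tz [-0.11 -0.05  2.36] roll rad (turn last) 1.308
```

```bash
python3 -m pendant '[{"jaw":0,"tx":0,"ty":0,"tz":-0.5,"roll":0},{"jaw":0,"tx":0,"ty":0,"tz":-1,"roll":0},{"jaw":0,"tx":0,"ty":0,"tz":-1.5,"roll":0},{"jaw":0,"tx":0,"ty":0,"tz":-1.5,"roll":0},{"jaw":0,"tx":0,"ty":0,"tz":-1.5,"roll":0},{"jaw":0,"tx":0,"ty":0,"tz":-1,"roll":0},{"jaw":0,"tx":0,"ty":0,"tz":-0.5,"roll":0},{"jaw":0,"tx":0,"ty":0,"tz":0,"roll":0}]' 80
python3 - <<'E'
from h import *
from rig import viewer
go(480,194.3,205,176)
c=viewer.camera("scene");crop(c,290,120,150,170,3.5,"pics/s3.png")
E
```

```text
time_s: 12.8
ee_pos: [496.8, -286.9, 205.6]
eef_rot: [-180.0, 0.1, 176.1]
force: [-0.7, 1.1, -1.0]
width: 0.118
pos [ 496.8 -286.9  205.6] rot [-1.800e+02  1.000e-01  1.761e+02] q [-13.8  18.2  -9.2  -0.  -62.5   9.9] w 0.118 F [-0.7  1.1 -1. ] T [-0.01 -0.01  0.01] t 12.8
cm tx ty tz [4.94e+00 4.79e+01 4.00e-02] roll rad (turn last) 0.002
```

View pics/s3.png

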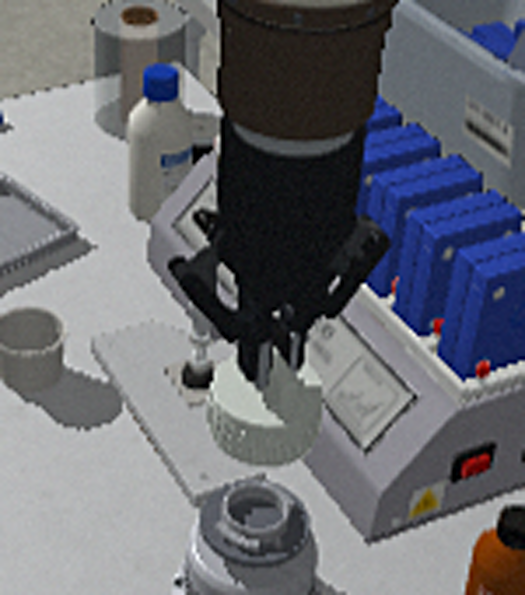

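The cap is off and held, at about (265,410) in the crop, with the open neck below at (255,510). Next I'll move to the tray.

```bash
python3 -m pendant '[{"jaw":0,"tx":0.1,"ty":1,"tz":0,"roll":0},{"jaw":0,"tx":0.2,"ty":2,"tz":0,"roll":0},{"jaw":0,"tx":0.3,"ty":3,"tz":0,"roll":0},{"jaw":0,"tx":0.3,"ty":3,"tz":0,"roll":0},{"jaw":0,"tx":0.3,"ty":3,"tz":0,"roll":0},{"jaw":0,"tx":0.3,"ty":3,"tz":0,"roll":0},{"jaw":0,"tx":0.3,"ty":3,"tz":0,"roll":0},{"jaw":0,"tx":0.3,"ty":3,"tz":0,"roll":0},{"jaw":0,"tx":0.3,"ty":3,"tz":0,"roll":0},{"jaw":0,"tx":0.3,"ty":3,"tz":0,"roll":0},{"jaw":0,"tx":0.3,"ty":3,"tz":0,"roll":0},{"jaw":0,"tx":0.3,"ty":3,"tz":0,"roll":0}]' 80
python3 -m pendant '[{"jaw":0,"tx":0.3,"ty":3,"tz":0,"roll":0},{"jaw":0,"tx":0.3,"ty":3,"tz":0,"roll":0},{"jaw":0,"tx":0.3,"ty":3,"tz":0,"roll":0},{"jaw":0,"tx":0.3,"ty":2.5,"tz":0,"roll":0},{"jaw":0,"tx":0.2,"ty":2,"tz":0,"roll":0},{"jaw":0,"tx":0.2,"ty":1.3,"tz":0,"roll":0},{"jaw":0,"tx":0.1,"ty":0.6,"tz":0,"roll":0},{"jaw":0,"tx":0,"ty":0,"tz":0,"roll":0}]' 80
python3 - <<'E'
from h import *
from rig import viewer
go(480,194.3,120,176)
c=viewer.camera("scene");crop(c,240,60,130,160,3.7,"pics/s4.png");pickle.dump(c,open("pics/s4.pkl","wb"))
c=viewer.camera("top");crop(c,150,160,130,120,4.5,"pics/t4.png");pickle.dump(c,open("pics/t4.pkl","wb"))
E
```

```text
time_s: 14.05
ee_pos: [485.1, 46.1, 204.2]
eef_rot: [-180.0, -0.1, 176.1]
force: [0.2, -0.5, -0.6]
width: 0.113
time_s: 14.85
ee_pos: [479.2, 199.7, 204.4]
eef_rot: [-180.0, -0.0, 176.2]
force: [-0.1, 0.3, -1.0]
width: 0.119
pos [479.2 199.7 204.4] rot [-180.    -0.   176.2] q [ 40.5  13.1 -16.6  -0.  -60.4 -44.4] w 0.119 F [-0.1  0.3 -1. ] T [-0.01  0.02  0.03] t 14.85
cm tx ty tz [-0.13 -0.53  8.44] roll rad (turn last) 0.003
```

View pics/s4.png

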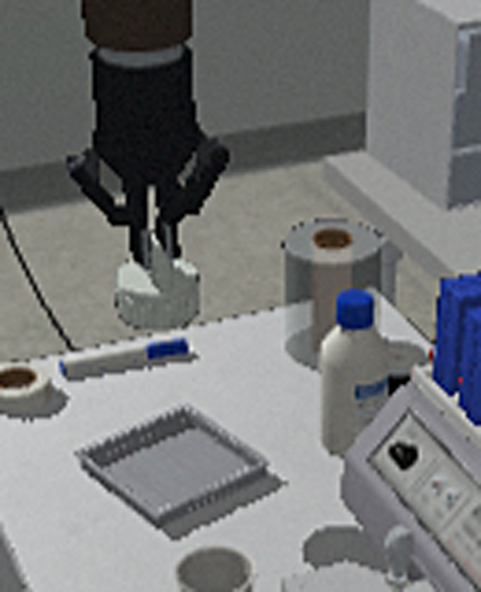

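View pics/t4.png

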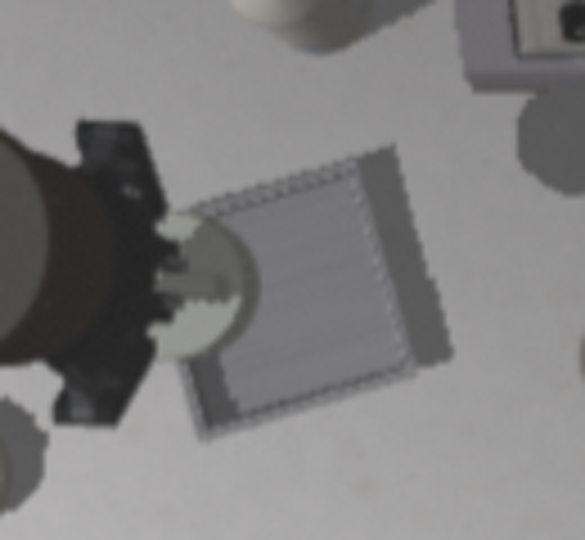

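The cap hangs level above the tray, which looks unmoved. I'll check the cap's height, tilt and offset against the TCP from depth before lowering.

Run:
```python
from h import *
import warnings;warnings.filterwarnings("ignore")
for n in("s4","t4"):
    c=load(n);W=world(c);x,y,z=W[...,0],W[...,1],W[...,2]
    near=(np.hypot(x-479,y-199.7)<37)
    m=near&(z>190)&(z<208);P=W[m]
    if m.sum()>20:
        A=np.c_[P[:,:2]-[479,199.7],np.ones(len(P))];k=np.linalg.lstsq(A,P[:,2],rcond=None)[0]
        r=P[:,2]-A@k;g=abs(r)<2;k=np.linalg.lstsq(A[g],P[g,2],rcond=None)[0]
        print(n,m.sum(),g.sum(),"tilt deg",np.degrees(k[:2]).round(1),"top z",k[2])
    q=near&(z>155)&(z<208);print(cv2.minEnclosingCircle(W[q][:,:2].astype(np.float32)),np.nanpercentile(z[q],[1,50,99]))
    nt=(abs(x-480)<90)&(abs(y-194)<90)&(z>10)&(z<20);print("tray",cv2.minAreaRect(W[nt][:,:2].astype(np.float32)))
```

```text
s4 183 131 tilt deg [-0.1  2. ] top z 197.05210380885066
((478.3809509277344, 199.51513671875), 36.41501235961914) [162.80756988 189.79365489 206.01073833]
tray ((480.1343994140625, 195.65005493164062), (128.99545288085938, 132.15499877929688), 17.061063766479492)
t4 369 286 tilt deg [0.2 1.5] top z 195.87042360120813
((478.84912109375, 198.39111328125), 34.804935455322266) [163.06264012 194.86992516 200.64174021]
tray ((479.4713439941406, 193.98419189453125), (126.97689056396484, 127.78909301757812), 16.27281951904297)
```

```bash
python3 -m pendant '[{"jaw":0,"tx":-0.1,"ty":-0.5,"tz":1,"roll":0},{"jaw":0,"tx":0,"ty":0,"tz":2,"roll":0},{"jaw":0,"tx":0,"ty":0,"tz":2.5,"roll":0},{"jaw":0,"tx":0,"ty":0,"tz":2.5,"roll":0},{"jaw":0,"tx":0,"ty":0,"tz":2.5,"roll":0},{"jaw":0,"tx":0,"ty":0,"tz":2,"roll":0},{"jaw":0,"tx":0,"ty":0,"tz":1,"roll":0},{"jaw":0,"tx":0,"ty":0,"tz":0.5,"roll":0},{"jaw":0,"tx":0,"ty":0,"tz":0,"roll":0}]' 80
python3 -c "
from h import *
go(480,194.3,45,176)"
```

```text
time_s: 15.85
ee_pos: [480.3, 193.9, 64.6]
eef_rot: [-180.0, -0.0, 176.1]
force: [-0.1, -0.1, -0.4]
width: 0.122
pos [480.3 193.9  64.6] rot [-180.    -0.   176.1] q [ 40.   22.7 -26.6   0.  -40.8 -43.9] w 0.122 F [-0.1 -0.1 -0.4] T [-0.01  0.03 -0.  ] t 15.85
cm tx ty tz [0.03 0.04 1.96] roll rad (turn last) 0.001
```

Measured: cap top about 8 mm below the TCP and tilt under 2°. The rim should therefore touch the floor at a TCP height of about 46.

```bash
python3 -m pendant '[{"jaw":0,"tx":0,"ty":0,"tz":0.5,"roll":0},{"jaw":0,"tx":0,"ty":0,"tz":0.4,"roll":0},{"jaw":0,"tx":0,"ty":0,"tz":0.3,"roll":0},{"jaw":0,"tx":0,"ty":0,"tz":0.2,"roll":0},{"jaw":0,"tx":0,"ty":0,"tz":0.1,"roll":0},{"jaw":0,"tx":0,"ty":0,"tz":0,"roll":0}]' 80
python3 -c "
from h import *
go(480,194.3,45,176)"
```

```text
time_s: 16.45
ee_pos: [480.2, 194.4, 49.8]
eef_rot: [-180.0, -0.0, 176.1]
force: [-0.1, 0.3, -1.1]
width: 0.118
pos [480.2 194.4  49.8] rot [-180.    -0.   176.1] q [ 40.   24.  -27.4   0.  -38.7 -43.9] w 0.118 F [-0.1  0.3 -1.1] T [-0.02  0.04 -0.02] t 16.45
cm tx ty tz [ 0.02 -0.01  0.48] roll rad (turn last) 0.002
```

```bash
python3 -m pendant '[{"jaw":0,"tx":0,"ty":0,"tz":0.1,"roll":0},{"jaw":0,"tx":0,"ty":0,"tz":0.1,"roll":0},{"jaw":0,"tx":0,"ty":0,"tz":0,"roll":0}]' 80
python3 -c "
from h import *
go(480,194.3,45,176)"
```

```text
time_s: 16.75
ee_pos: [480.2, 194.3, 47.7]
eef_rot: [-180.0, -0.0, 176.1]
force: [0.1, -1.0, -0.7]
width: 0.118
pos [480.2 194.3  47.7] rot [-180.    -0.   176.1] q [ 40.   24.1 -27.5  -0.  -38.4 -43.9] w 0.118 F [ 0.1 -1.  -0.7] T [ 0.02 -0.   -0.  ] t 16.75
cm tx ty tz [ 0.02 -0.    0.27] roll rad (turn last) 0.002
```

```bash
python3 -m pendant '[{"jaw":0,"tx":0,"ty":0,"tz":0.1,"roll":0},{"jaw":0,"tx":0,"ty":0,"tz":0.05,"roll":0},{"jaw":0,"tx":0,"ty":0,"tz":0,"roll":0}]' 80
python3 -c "
from h import *
go(480,194.3,45,176)"
```

```text
time_s: 17.05
ee_pos: [480.5, 194.6, 46.8]
eef_rot: [180.0, 0.0, 176.1]
force: [-0.9, 0.4, 3.3]
width: 0.122
pos [480.5 194.6  46.8] rot [180.    0.  176.1] q [ 40.   24.2 -27.5   0.  -38.2 -43.9] w 0.122 F [-0.9  0.4  3.3] T [-0.01  0.37 -0.  ] t 17.05
cm tx ty tz [ 0.04 -0.03  0.18] roll rad (turn last) 0.002
```

```bash
python3 -m pendant '[{"jaw":0,"tx":0,"ty":0,"tz":0.08,"roll":0},{"jaw":0,"tx":0,"ty":0,"tz":0,"roll":0}]' 80
python3 -c "
from h import *
go(480,194.3,45,176)"
```

```text
time_s: 17.25
ee_pos: [480.6, 194.7, 46.7]
eef_rot: [180.0, 0.1, 176.1]
force: [-2.5, 0.8, 8.6]
width: 0.119
pos [480.6 194.7  46.7] rot [1.800e+02 1.000e-01 1.761e+02] q [ 40.   24.2 -27.5   0.  -38.2 -43.9] w 0.119 F [-2.5  0.8  8.6] T [-0.04  0.9  -0.05] t 17.25
cm tx ty tz [ 0.06 -0.05  0.17] roll rad (turn last) 0.002
```

Contact came at 46.8, as predicted. I'll ease off a little and open gently.

```bash
python3 -m pendant '[{"jaw":0,"tx":0,"ty":0,"tz":-0.08,"roll":0},{"jaw":1.0,"tx":0,"ty":0,"tz":0,"roll":0},{"jaw":1.3,"tx":0,"ty":0,"tz":0,"roll":0},{"jaw":1.6,"tx":0,"ty":0,"tz":0,"roll":0},{"jaw":2.2,"tx":0,"ty":0,"tz":0,"roll":0},{"jaw":3.2,"tx":0,"ty":0,"tz":0,"roll":0},{"jaw":4,"tx":0,"ty":0,"tz":0,"roll":0},{"jaw":4,"tx":0,"ty":0,"tz":0,"roll":0}]' 40
python3 -c "
from h import *
go(480,194.3,150,176)"
```

```text
time_s: 18.05
ee_pos: [480.2, 194.3, 46.2]
eef_rot: [-180.0, -0.0, 176.1]
force: [0.8, 0.3, -0.2]
width: 0.471
pos [480.2 194.3  46.2] rot [-180.    -0.   176.1] q [ 40.   24.3 -27.6   0.  -38.2 -43.9] w 0.471 F [ 0.8  0.3 -0.2] T [-0.    0.04 -0.04] t 18.05
cm tx ty tz [  0.02  -0.   -10.38] roll rad (turn last) 0.002
```

```bash
python3 -m pendant '[{"jaw":4,"tx":0,"ty":0,"tz":-0.4,"roll":0},{"jaw":4,"tx":0,"ty":0,"tz":-0.8,"roll":0},{"jaw":4,"tx":0,"ty":0,"tz":-1.5,"roll":0},{"jaw":4,"tx":0,"ty":0,"tz":-2.5,"roll":0},{"jaw":4,"tx":0,"ty":0,"tz":-3,"roll":0},{"jaw":4,"tx":0,"ty":0,"tz":-3,"roll":0},{"jaw":4,"tx":0,"ty":0,"tz":-3,"roll":0},{"jaw":4,"tx":0,"ty":0,"tz":-2,"roll":0},{"jaw":4,"tx":0,"ty":0,"tz":-1,"roll":0},{"jaw":4,"tx":0,"ty":0,"tz":0,"roll":0}]'
python3 - <<'E'
from h import *
from rig import viewer
import warnings;warnings.filterwarnings("ignore")
go(480,194.3,220,176)
for n in("scene","top"):
    c=viewer.camera(n);W=world(c);x,y,z=W[...,0],W[...,1],W[...,2]
    cv2.imwrite(f"pics/{n}9.png",c["img"][:,:,::-1])
    near=np.hypot(x-480,y-194)<40
    m=near&(z>30)&(z<45);r=near&(z>55)&(z<70)
    print(n,"cap top",m.sum(),np.median(z[m]),"rib",r.sum(),np.median(z[r]) if r.sum() else 0,cv2.minEnclosingCircle(W[near&(z>8)&(z<75)][:,:2].astype(np.float32)) )
    for nm,cx,cy,R,zl,zh in(("bottle",648,174,60,138,160),("small",642,-370,50,90,108),("cup",445,-7,60,38,56)):
        q=(abs(x-cx)<R)&(abs(y-cy)<R)&(z>zl)&(z<zh)
        if q.sum()>3:print(" ",nm,q.sum(),cv2.minEnclosingCircle(W[q][:,:2].astype(np.float32)),np.median(z[q]))
    nt=(abs(x-480)<90)&(abs(y-194)<90)&(z>10)&(z<20);print("tray",cv2.minAreaRect(W[nt][:,:2].astype(np.float32)))
    if n=="scene":crop(c,235,120,140,120,4,"pics/s9c.png")
E
```

```text
time_s: 19.05
ee_pos: [480.7, 194.7, 220.0]
eef_rot: [179.9, 0.2, 176.1]
force: [0.1, 0.3, -0.5]
width: 0.467
pos [480.7 194.7 220. ] rot [179.9   0.2 176.1] q [ 40.   12.1 -15.5   0.  -62.2 -43.9] w 0.467 F [ 0.1  0.3 -0.5] T [0.02 0.04 0.01] t 19.05
cm tx ty tz [ 0.07 -0.05 -0.  ] roll rad (turn last) 0.002
scene cap top 189 38.23150250772761 rib 51 64.3900013204879 ((481.0162048339844, 192.89491271972656), 36.39897918701172)
  bottle 69 ((648.1051635742188, 174.98855590820312), 18.284223556518555) 149.01016194006974
  small 109 ((642.2386474609375, -370.3372802734375), 13.437146186828613) 99.59829398447745
  cup 142 ((445.4455261230469, -7.238985061645508), 32.57259750366211) 44.93730211338781
tray ((480.1821594238281, 194.21376037597656), (129.31092834472656, 133.3818359375), 16.54640007019043)
top cap top 479 37.282487869378166 rib 121 64.07092397973844 ((479.5882263183594, 193.7760009765625), 34.75400924682617)
  bottle 182 ((649.646728515625, 175.224365234375), 16.574880599975586) 148.6837217777295
  small 103 ((642.7337646484375, -370.949462890625), 13.856281280517578) 98.47763892014704
  cup 124 ((444.7660217285156, -7.878779888153076), 31.422388076782227) 46.473067181847156
tray ((479.478759765625, 194.013671875), (127.26542663574219, 127.5361099243164), 16.241268157958984)
```

View pics/s9c.png

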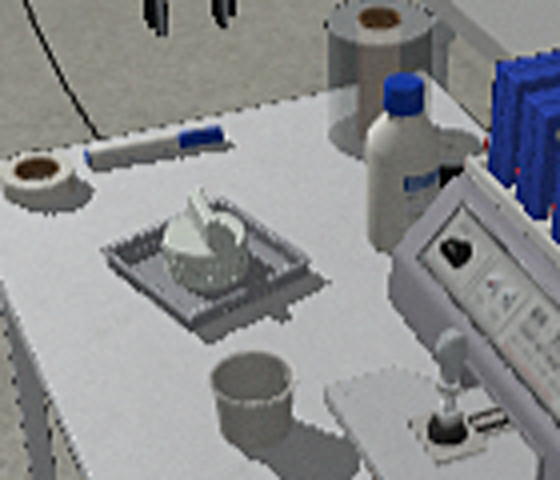

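View pics/scene9.png

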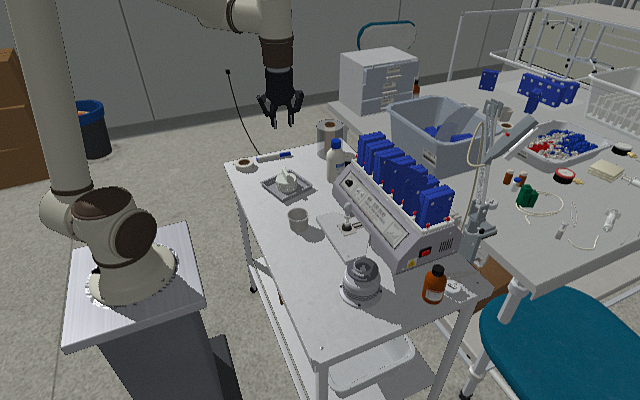

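The cap lies flat, rib up, in the middle of the tray, at about (287,180) in the scene view. The jar is open at (362,272), and the bottles and cup stand where they were. Handing in.

```bash
python3 -c "
from rig import order
print(order.job_done())"
```

```text
the job is handed in; nothing more can be done
None
```

The jar is open, and its cap lies rib up and flat in the middle of the tray floor. I handed the job in at about 19 s.

- **Opening:** I pressed the cap about 7 mm down at 11–14 N and turned it anticlockwise. The stop came at about 75°. The highest twist I read there was 0.75 N m, under the 1 N m that does no harm. After I eased the twist slightly, the spring raised the cap and it lifted straight off.
- **Placing:** The cap touched the tray floor where I expected, with about 9 N at most before I let go.
- **Last checks:**
  - The cap top is at 37–38 mm (38 expected) and the rib top at about 64 mm (65 expected).
  - The cap is within about 2 mm of the tray centre.
  - The tray, both bottles and the cup are within about 4 mm of their first measured positions in the same view, most within 1 mm. The largest difference is the white bottle in the scene view, where few pixels see it; the top view shows it within 1 mm.
  - The arm stands clear above the tray with no force on it.
- **Disagreements:** My first moves were refused because every row needs all its keys, so nothing moved. The tray outline measured about 127–133 mm across instead of 120 mm because of blurred depth at its edges, but its centre agreed between the two views.

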